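Unlatch the taller battery pack from its charger

TASK

Two battery packs sit latched in chargers on the bench. Take the taller one out of its charger by squeezing in the snap tab on its side while lifting it straight out, then set it down upright in the shallow metal tray (lower it to the tray's floor, do not drop it) and let go. Leave the shorter pack seated in its charger.

Things in the scene. Friction and masses are not known exactly. Their poses are not given: they have to be found in the camera images.
- tall_pack: TALLER of two upright grey battery packs, 70 mm (own x) by 46 (own y) by 110 high, 0.3 to 0.65 kg. Origin: centre of underside, z up. Seated in a fixed black charger (120 by 100, 40 high) with 1.2 mm of play, underside 10 mm and top 120 mm above the bench. A pale snap tab is midway along its +y side, the -y side is plain. Raised 30 mm it is out of the charger.
- tall_pack_tab (a joint): Travel in m of the taller pack's tab: 0 sprung out, its barb under the charger's lip; free from 0.0065; 0.008 fully in, flush (4 N to start, 8 N full). Its pad, 32 mm wide, 62 to 104 mm above the pack's underside, stands 8 mm out of the side (to y = +31). A squeeze across the 46 mm width at pad height presses it in; held so, the pack lifts straight up. Let go, it springs out.
- short_pack: SHORTER of the two packs, not to be taken: 70 by 46 by 70 mm high, otherwise the same, with a tab on its +y side, same origin and axes, seated in a second, equal charger; its top is 80 mm above the bench.
- tray: Shallow open tray of bare aluminium, fixed to the bench, 190 mm (own x) by 160 (own y), walls 22 high and 3 thick, floor 3 thick. Origin: centre of its underside, z up. A white tin (95 high), a sanding block, a scraper, a clear tub (85 high) and a red vice also stand on the bench, clear of pack and tray.
Mind the look-alikes: they are no part of the job. Leave any orange or red look-alike of the tall_pack alone.

How it is judged:
On the way, in this order (a step that is already met when the one before it is completed fails the run):
1. the taller pack is lifted out of its charger (raised 35 mm or more) with its snap tab pressed in by the fingers (height (world z) of tall_pack above 0.045 m and value of joint tall_pack_tab above 0.005 m and contact force between the fingers and tall_pack above 1 N), for 0.1 s.
2. the taller pack is over the tray, within 15 mm of its floor, while still held in the fingers (z of tall_pack in the frame of tray between 0 and 0.018 m and horizontal distance between tall_pack and tray below 0.09 m and contact force between the fingers and tall_pack above 1 N), for 0.05 s.
At the end, for the whole second after the job is handed in: The taller pack stands upright (within 7 degrees) and at rest on the tray's floor, its foot within 6 mm of the floor and its centre within 80 mm of the tray's, released, its tab sprung out again (under 3 mm of travel); the shorter pack is within 15 mm of its starting place in its charger (z of tall_pack in the frame of tray between -0.002 and 0.009 m and horizontal distance between tall_pack and tray below 0.08 m and angle between tall_pack's own z axis and vertical below 0.12 rad and linear speed of tall_pack below 0.02 m/s and value of joint tall_pack_tab below 0.003 m and distance of short_pack from where it was at the start of the episode below 0.015 m); the robot touches nothing.
It fails at once if the shorter pack is moved more than 15 mm from its place (distance of short_pack from where it was at the start of the episode above 0.015 m).
It also fails if it takes over 38 s, if anything falls off the work surface, if the arm or the gripper's body presses on something with over 40 N, if the wrist force passes 120 N, or if a joint passes its speed limit or range.

ROBOT

A 6-joint arm with a two-finger parallel gripper is mounted at the origin on the work surface. World frame = base frame: x ahead of the robot, y to its left, z up, the work surface at z = 0. Lengths are in m, angles in rad, forces in N, time in s.
With the tool pointing down it reaches from about 0.35 to 0.775 m from the base axis. Payload 5.5 kg.
Tool frame: the origin (TCP) lies midway between the tips of the shut fingers; the grasp point (between the pads) lies 19 mm behind it; z points along the fingers, y is the direction in which the jaws open and shut (so a half turn about z gives the same grasp; the last joint's range is limited). The gripper opens to 85 mm and grips with 20 to 120 N. Pads are 22 mm wide; open, the fingers measure 114 mm over their backs; the gripper's body (76 mm by 85 mm) begins 54 mm behind the grasp point. The pads swing forward as they close: fully open they stand 13 mm farther back than shut.
Start: joints at [1.179, 0.313, 0.046, 1.304, 0, 1.431], TCP at [0.143, 0.557, 0.231] pointing down, gripper open.
Joint ranges: [-2.76, 2.76], [-0.86, 1.69], [-1.03, 1.26], [-2.2, 2.34], [-1.47, 1.5], [-3.14, 3.14]. Speed limits (rad/s): [2.57, 2.57, 3.14, 3.14, 3.14, 3.14].

INTERFACE

Orientations are given as a rotation vector (axis times angle).
In Python, from cell import env gives the robot as it stands.
- The arm moves only by the shell command python3 -m creep 'ROWS' [OPENING] [FORCE]. ROWS is JSON, a list of rows, each an object of numbers: "tx", "ty", "tz": the shift along the tool's x, y, z in m; "twist": the turn about the tool's z in degrees. In form: [{"tx": .., "ty": .., "tz": .., "twist": ..}, ...]. A call has 1 to 8 rows; each row is the pose to reach, as a shift and turn from the pose measured when the call began, along the tool's axes at that moment; what a row does not reach only later rows make up. A row lasts 1/12 s, in which the tool goes at most 41.7 mm and 7.16 degrees, less where a joint would pass 70% of its speed; a pose out of reach is approached as far as the arm can. A call with a gripper value outside its range is refused whole. OPENING is the closure, from -1 (fully open) to 1 (shut), set as the call begins (- or left out, the last holds). The fingers move at their own pace and stop on an object; FORCE is the grip in N (left out, the last holds). Time passes only in rows, so rows that repeat a pose let the fingers close. It gives the time, the measured TCP pose, the force and the opening at its end, in the units of the state.
- env.get_obs(): the state, without advancing time (a new reading comes with each control period).
- env.capture(name): name is "side" or "top" or "wrist"; returns the picture (420x560x3 uint8, red, green, blue); there is no depth.
- env.camera_model(name): a dict with "fx", "fy", "cx", "cy" (pixels), "eye" and "rotation" of the camera in the world. Camera axes: x right, y down, z forward; pixel columns grow to the right and rows downward; lengths in m; the calibration is good to about 2 mm. A picture is of the moment at which its call begins: read the wrist's pose just before it. camera_model takes no time and is no camera call; for the wrist camera it gives the pose at the moment of the call.
- env.close_job(): hands the job in, once; it reports no verdict.
The state is a dict: "time": time; "joint_positions": joint angles; "dq": joint speeds; "joint_torque": joint torques, N m; "tcp_pos": TCP position; "ee_rot": TCP orientation; "wrist_force": force on the tool from outside, world axes, zero at the start; "wrist_torque": the same for the moment, N m; "gripper_width": finger opening in m.
Only numpy, scipy, OpenCV 4.12 (cv2) and the standard library are available. Lean on these libraries where they do the work, as an engineer would, in place of code of your own. Each camera call takes 0.05 s, during which the arm holds its last target.

## Working session

There is one attempt and no reset: what is moved stays moved. The work goes in short steps, Python scripts to look and compute and a shell command to move; the robot and the scene stay as the last step left them, time stands still between calls to the robot, and variables do not carry over. Pictures are saved under pics/ and viewed, and the job is handed in when it is done.

```bash
mkdir -p pics && ls && python3 - <<'E'
from cell import env
import cv2
o=env.get_obs()
print(o)
for n in ("top","side"):
    m=env.camera_model(n);print(n,m)
    cv2.imwrite(f"pics/{n}0.png",cv2.cvtColor(env.capture(n),cv2.COLOR_RGB2BGR))
E
```

```text
pics
{'time': 0.0, 'joint_positions': array([1.17944001e+00, 3.14018588e-01, 4.49760095e-02, 1.30358960e+00,
       1.21515289e-05, 1.43118235e+00]), 'dq': array([ 1.83845835e-03,  1.03312786e-03,  1.09033692e-03,  2.96718148e-04,
       -7.45171012e-05, -1.55822245e-03]), 'joint_torque': array([-1.10422036e-03, -4.80626464e+01,  2.98533797e+01,  1.92818017e-02,
       -2.21590808e-04, -2.07611157e-05]), 'tcp_pos': array([0.14304582, 0.55639872, 0.2303973 ]), 'ee_rot': array([-3.94330500e-01, -3.11624777e+00,  2.77726898e-03]), 'wrist_force': array([ 0.20568552,  1.2452793 , -0.14515276]), 'wrist_torque': array([0.05078797, 0.04444539, 0.00399615]), 'gripper_width': 0.08550934097149852}
top {'fx': 513.6629945583187, 'fy': 513.6629945583187, 'cx': 283.87365434034785, 'cy': 206.70448382013817, 'eye': array([0.33582104, 0.05556884, 1.29550968]), 'rotation': array([-2.11686771,  2.17427935, -0.15937503])}
side {'fx': 413.52969027111914, 'fy': 413.52969027111914, 'cx': 276.2974819498787, 'cy': 212.9100851655413, 'eye': array([ 0.06604025, -0.43808617,  0.82868688]), 'rotation': array([-2.30319841,  0.89352824, -0.32130967])}
```

View pics/top0.png

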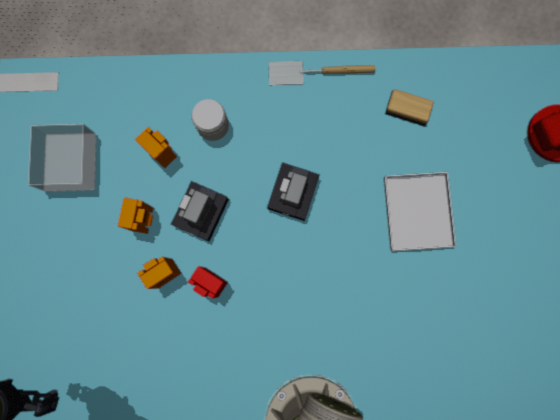

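View pics/side0.png

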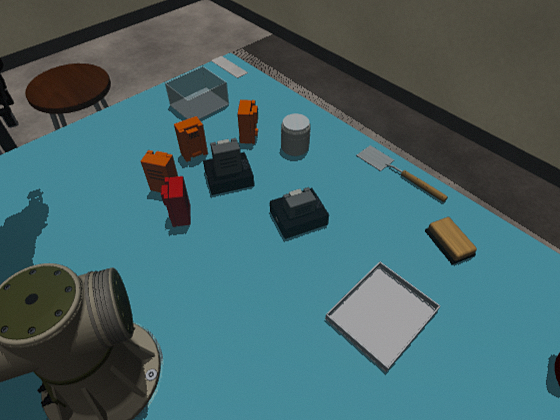

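The top view shows two chargers, at about (200,210) and (293,190), and the tray at about (420,212). In the side view the pack at (227,155) stands taller than the one at (300,205). I'll zoom in to measure.

```bash
cat > h.py <<'E'
import numpy as np, cv2
from scipy.spatial.transform import Rotation as R
def KR(m):
    return np.array([[m['fx'],0,m['cx']],[0,m['fy'],m['cy']],[0,0,1]]), R.from_rotvec(m['rotation']).as_matrix()
def ray(m,uv,z):
    K,Rm=KR(m); d=Rm@np.linalg.inv(K)@np.array([uv[0],uv[1],1.]); e=np.array(m['eye'])
    return e+d*(z-e[2])/d[2]
def proj(m,P):
    K,Rm=KR(m); q=(np.atleast_2d(P)-np.array(m['eye']))@Rm; q=q@K.T
    return q[:,:2]/q[:,2:]
def crop(img,x0,y0,x1,y1,s):
    return cv2.resize(img[y0:y1,x0:x1],None,fx=s,fy=s,interpolation=cv2.INTER_CUBIC)
E
python3 - <<'E'
from h import *
t=cv2.imread('pics/top0.png');s=cv2.imread('pics/side0.png')
a=crop(t,160,150,330,250,4.7);cv2.imwrite('pics/c1.png',a)
a=crop(t,370,160,470,260,6);cv2.imwrite('pics/c2.png',a)
a=crop(s,140,90,340,240,4);cv2.imwrite('pics/c3.png',a)
from cell import env
m=env.camera_model('top')
for uv,z in [((200,205),.12),((293,190),.08),((420,212),.0)]: print(ray(m,uv,z))
E
```

```text
[0.51889934 0.24556887 0.12      ]
[0.55561378 0.02844995 0.08      ]
[ 0.50455631 -0.29479946  0.        ]
```

View pics/c1.png

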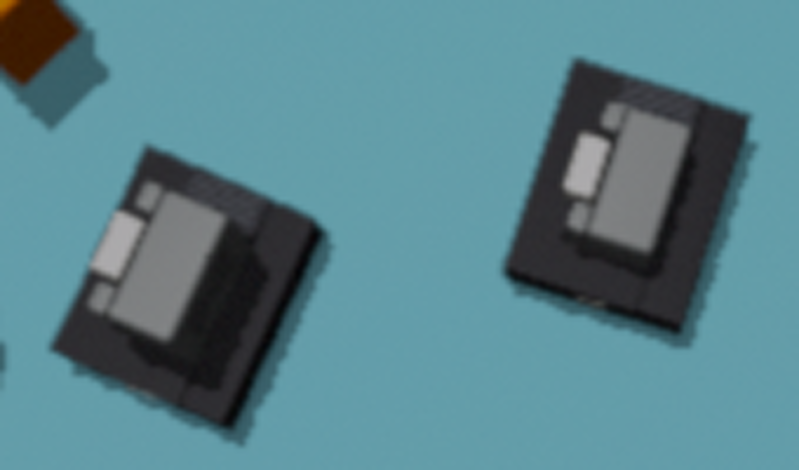

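View pics/c2.png

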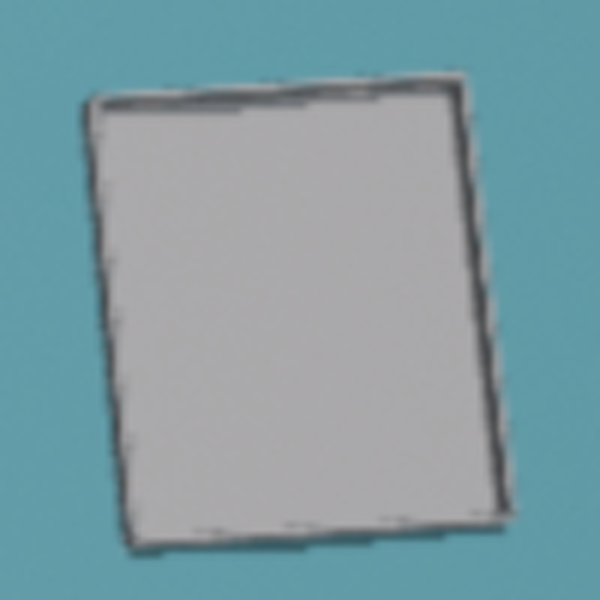

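View pics/c3.png

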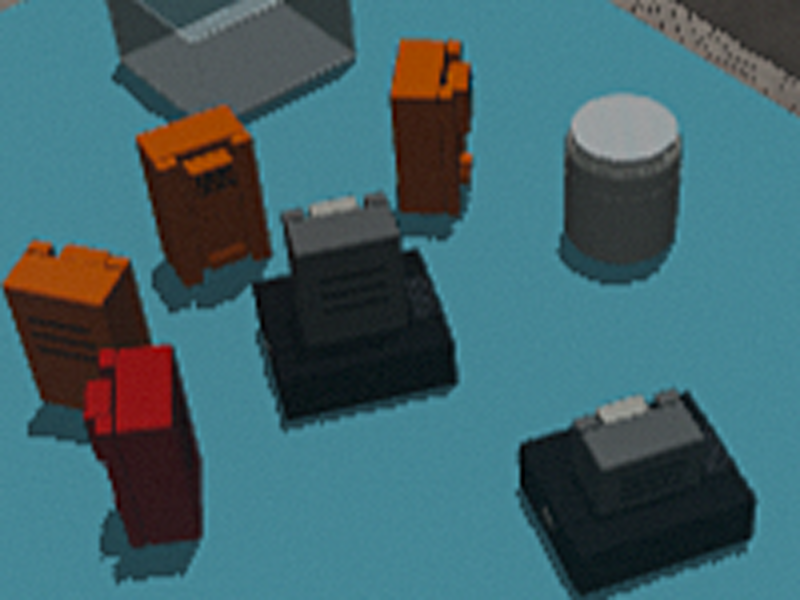

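```bash
cat > fit.py <<'E'
from h import *
from cell import env
from scipy.optimize import least_squares
m=env.camera_model('top'); ms=env.camera_model('side')
def W(p,L):
    c,s=np.cos(p[2]),np.sin(p[2]); L=np.atleast_2d(L)
    return np.c_[p[0]+c*L[:,0]-s*L[:,1],p[1]+s*L[:,0]+c*L[:,1],L[:,2]]
def fit(obs,p0):
    f=lambda p: np.concatenate([(proj(mm,W(p,L))-uv).ravel() for mm,L,uv in obs])
    r=least_squares(f,p0); return r.x,f(r.x).reshape(-1,2)
c1=lambda *q:[160+q[0]/4.7,150+q[1]/4.7]
c2=lambda *q:[370+q[0]/6,160+q[1]/6]
c3=lambda *q:[140+q[0]/4,90+q[1]/4]
def packobs(h): return [[.035,-.023,h],[-.035,-.023,h],[.016,.031,h-.006],[-.016,.031,h-.006]]
if __name__=='__main__':
    p,r=fit([(m,packobs(.12),[c1(229,213),c1(171,343),c1(120,210),c1(92,265)])],[.52,.245,-.48]); print('pack',p,np.degrees(p[2]),r)
    p2,r2=fit([(m,[[.06,.05,.04],[.06,-.05,.04],[-.06,-.05,.04],[-.06,.05,.04]],[c1(148,147),c1(322,225),c1(230,425),c1(52,347)])],[.52,.245,-.48]); print('charger',p2,np.degrees(p2[2]),r2)
    pt,rt=fit([(m,[[.095,.08,.022],[.095,-.08,.022],[-.095,-.08,.022],[-.095,.08,.022]],[c2(88,98),c2(462,76),c2(512,518),c2(130,548)])],[.5,-.295,0]); print('tray',pt,rt)
    t=cv2.imread('pics/top0.png');s=cv2.imread('pics/side0.png')
    box=lambda x0,x1,y0,y1,z:[[x0,y0,z],[x1,y0,z],[x1,y1,z],[x0,y1,z]]
    for img,mm,cr,nm in((t,m,(160,150,330,250,4.7),'o1'),(s,ms,(180,120,280,220,6),'o2')):
        b=crop(img,*cr)
        for pp,L,col in((p,box(-.035,.035,-.023,.023,.12),(0,255,0)),(p,box(-.016,.016,.023,.031,.114),(0,255,255)),(p2,box(-.06,.06,-.05,.05,.04),(255,0,255)),(p,box(-.035,.035,-.023,.023,.04),(0,0,255))):
            q=((proj(mm,W(pp,L))-np.array(cr[:2])+.5)*cr[4]).astype(int)
            cv2.polylines(b,[q],True,col,1)
        cv2.imwrite(f'pics/{nm}.png',b)
E
python3 fit.py
```

```text
pack [ 0.51863996  0.25976209 -0.43525475] -24.93826046797806 [[ 0.48018498  0.16199237]
 [ 0.15205822  0.00970489]
 [-0.38611504 -0.46231497]
 [-0.24994141  0.28312712]]
charger [ 0.51716117  0.25847671 -0.44228179] -25.340880205027563 [[ 0.61289602 -0.45640931]
 [ 0.08138703 -1.06057568]
 [-0.84889824  0.64732316]
 [ 0.16692293  0.83940646]]
tray [ 0.50360771 -0.2880748   0.03903757] [[-0.44472674 -0.16109912]
 [ 0.18889008 -0.57452897]
 [ 0.45836063  0.71906603]
 [-0.20737203 -0.02631752]]
```

```bash
ls pics
```

```text
c1.png
c2.png
c3.png
o1.png
o2.png
side0.png
top0.png
```

View pics/o1.png

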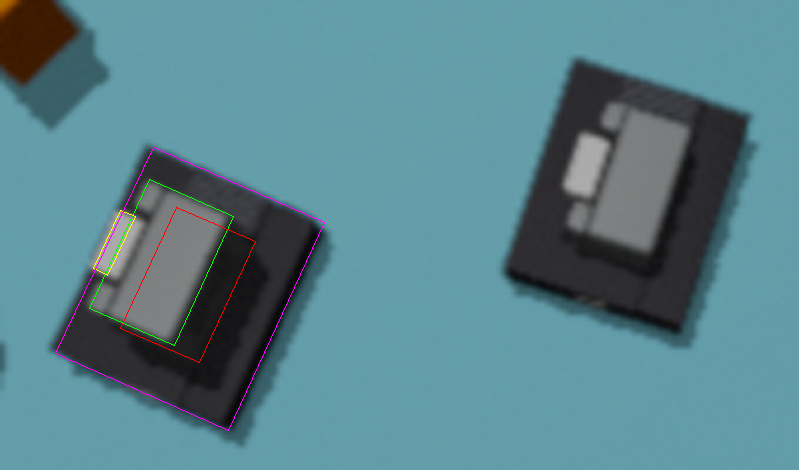

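View pics/o2.png

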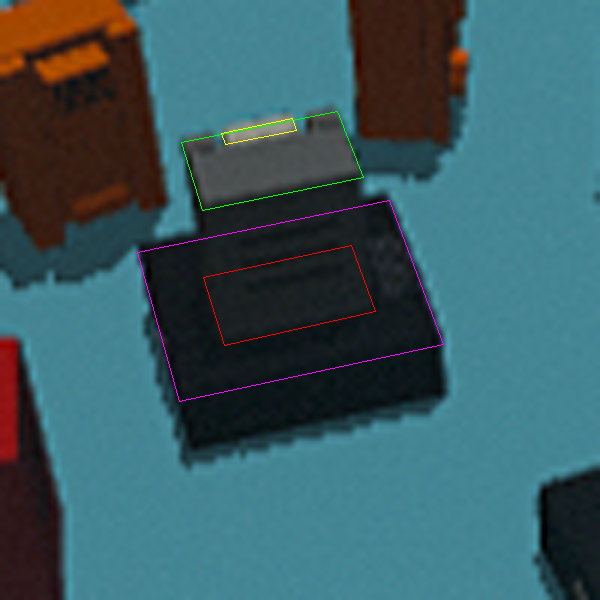

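The model fits both views. The pack centre is about (0.518, 0.2595) with yaw −25°, and the charger's own fit agrees to 2 mm. The tray is at about (0.504, −0.288). Next I'll work out the shift to a point above the pack.

```bash
cat > go.py <<'E'
import sys
from h import *
from cell import env
x,y,z,jaw=map(float,sys.argv[1:5])
o=env.get_obs(); Rm=R.from_rotvec(o['ee_rot']).as_matrix()
d=Rm.T@(np.array([x,y,z])-o['tcp_pos'])
ja=np.degrees(np.arctan2(Rm[1,1],Rm[0,1]))
tw=-(jaw-ja); tw=(tw+90)%180-90
print('tool shift mm',np.round(d*1000,1),'twist',round(tw,2),'jaw now',round(ja,2),'toolz',np.round(Rm[:,2],4),'tcp',np.round(o['tcp_pos'],4),'t',round(o['time'],2),'w',round(o['gripper_width'],4),'F',np.round(o['wrist_force'],1),'j',np.round(o['joint_positions'],2))
E
python3 go.py .518 .2595 .2 64.9
```

```text
tool shift mm [-437.1 -194.1   30.7] twist 10.67 jaw now 75.57 toolz [-6.0e-04 -1.5e-03 -1.0e+00] tcp [0.1431 0.5564 0.2305] t 0.1 w 0.0856 F [-0.4  0.3 -0.3] j [1.18 0.31 0.05 1.3  0.   1.43]
```

```bash
python3 -m creep '[{"tx":-0.037,"ty":-0.016,"twist":5},{"tx":-0.074,"ty":-0.033,"twist":10.67},{"tx":-0.111,"ty":-0.049,"twist":10.67},{"tx":-0.148,"ty":-0.066,"twist":10.67},{"tx":-0.185,"ty":-0.082,"twist":10.67},{"tx":-0.222,"ty":-0.099,"twist":10.67},{"tx":-0.259,"ty":-0.115,"twist":10.67},{"tx":-0.296,"ty":-0.131,"twist":10.67}]' -1 60 && python3 go.py .518 .2595 .2 64.9
```

```text
validation failed for argument at $[0]...
```

```bash
python3 -m creep '[{"tx":-0.037,"ty":-0.016,"tz":0.0,"twist":5.0},{"tx":-0.074,"ty":-0.033,"tz":0.0,"twist":10.67},{"tx":-0.111,"ty":-0.049,"tz":0.0,"twist":10.67},{"tx":-0.148,"ty":-0.066,"tz":0.0,"twist":10.67},{"tx":-0.185,"ty":-0.082,"tz":0.0,"twist":10.67},{"tx":-0.222,"ty":-0.099,"tz":0.0,"twist":10.67},{"tx":-0.259,"ty":-0.115,"tz":0.0,"twist":10.67},{"tx":-0.296,"ty":-0.131,"tz":0.0,"twist":10.67}]' -1 60 && python3 go.py .518 .2595 .2 64.9
```

```text
time: 0.77
tcp_pos: [0.3981, 0.3542, 0.2304]
ee_rot: [-0.682, -3.066, 0.003]
wrist_force: [0.2, 1.0, 1.3]
gripper_width: 0.0853
tool shift mm [-148.7  -34.8   30.4] twist 0.01 jaw now 64.91 toolz [-0.0011 -0.0018 -1.    ] tcp [0.3981 0.3542 0.2304] t 0.77 w 0.0853 F [0.2 1.  1.3] j [ 0.58  0.23 -0.06  1.28 -0.    1.01]
```

```bash
python3 -m creep '[{"tx":-0.035,"ty":-0.009,"tz":0.0,"twist":0.0},{"tx":-0.070,"ty":-0.017,"tz":0.0,"twist":0.0},{"tx":-0.105,"ty":-0.025,"tz":0.005,"twist":0.0},{"tx":-0.135,"ty":-0.032,"tz":0.015,"twist":0.0},{"tx":-0.1487,"ty":-0.0348,"tz":0.025,"twist":0.0},{"tx":-0.1487,"ty":-0.0348,"tz":0.0304,"twist":0.0},{"tx":-0.1487,"ty":-0.0348,"tz":0.0304,"twist":0.0}]' && python3 go.py .518 .2595 .07 64.9 && python3 - <<'E'
from h import *
from cell import env
m=env.camera_model('wrist');i=env.capture('wrist')[:,:,::-1].copy()
from fit import W
for z,col,b in((.12,(0,255,0),(.035,.023)),(.04,(255,0,255),(.06,.05))):
    a,c=b
    q=proj(m,W([.518,.2595,np.radians(-25.1)],[[-a,-c,z],[a,-c,z],[a,c,z],[-a,c,z]]))
    cv2.polylines(i,[q.astype(int)],True,col,1)
q=proj(m,W([.518,.2595,np.radians(-25.1)],[[-.016,.031,.114],[.016,.031,.114]])); cv2.polylines(i,[q.astype(int)],True,(0,255,255),1)
cv2.imwrite('pics/w1.png',i)
E
```

```text
time: 1.35
tcp_pos: [0.5168, 0.2589, 0.1977]
ee_rot: [-0.684, -3.061, 0.006]
wrist_force: [-0.7, 0.5, -0.5]
gripper_width: 0.0854
tool shift mm [ -1.4   1.7 127.7] twist -0.07 jaw now 64.83 toolz [-0.0057 -0.0027 -1.    ] tcp [0.5168 0.2589 0.1977] t 1.35 w 0.0854 F [-0.7  0.5 -0.5] j [ 0.33  0.34 -0.01  1.24 -0.    0.77]
```

View pics/w1.png

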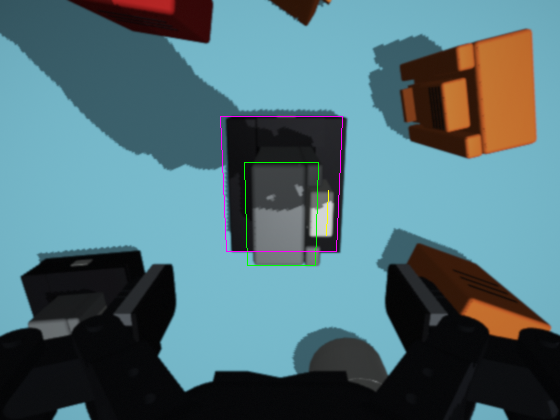

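The wrist view agrees roughly with the model. The pack appears 5–8 px (about 3 mm) further towards +y than the overlay, but the arm was still settling. I'll let it settle and look again from lower.

```bash
python3 -m creep '[{"tx":-0.0014,"ty":0.0017,"tz":0.01,"twist":0.0},{"tx":-0.0014,"ty":0.0017,"tz":0.025,"twist":0.0},{"tx":-0.0014,"ty":0.0017,"tz":0.04,"twist":0.0},{"tx":-0.0014,"ty":0.0017,"tz":0.04,"twist":0.0},{"tx":-0.0014,"ty":0.0017,"tz":0.04,"twist":0.0},{"tx":-0.0014,"ty":0.0017,"tz":0.04,"twist":0.0}]' && python3 go.py .518 .2595 .07 64.9 && python3 - <<'E'
from h import *
from cell import env
env.capture('top')
m=env.camera_model('wrist');i=env.capture('wrist')[:,:,::-1].copy()
cv2.imwrite('pics/w2raw.png',i); np.save('w2.npy',m,allow_pickle=True)
from fit import W
i=crop(i,180,90,380,240,4)
for z,col,b in((.12,(0,255,0),(.035,.023)),(.04,(255,0,255),(.06,.05))):
    a,c=b
    q=proj(m,W([.518,.2595,np.radians(-25.1)],[[-a,-c,z],[a,-c,z],[a,c,z],[-a,c,z]]))
    cv2.polylines(i,[((q-[180,90]+.5)*4).astype(int)],True,col,1)
q=proj(m,W([.518,.2595,np.radians(-25.1)],[[-.016,.031,.114],[.016,.031,.114]])); cv2.polylines(i,[((q-[180,90]+.5)*4).astype(int)],True,(0,255,255),1)
cv2.imwrite('pics/w2.png',i)
E
```

```text
time: 1.9
tcp_pos: [0.518, 0.2614, 0.1595]
ee_rot: [-0.679, -3.064, 0.004]
wrist_force: [0.3, -0.2, -0.0]
gripper_width: 0.0851
tool shift mm [-1.1 -1.4 89.5] twist 0.09 jaw now 64.99 toolz [-0.0038 -0.0019 -1.    ] tcp [0.518  0.2614 0.1595] t 1.9 w 0.0851 F [ 0.3 -0.2 -0. ] j [ 0.33  0.36 -0.07  1.15 -0.    0.77]
```

View pics/w2.png

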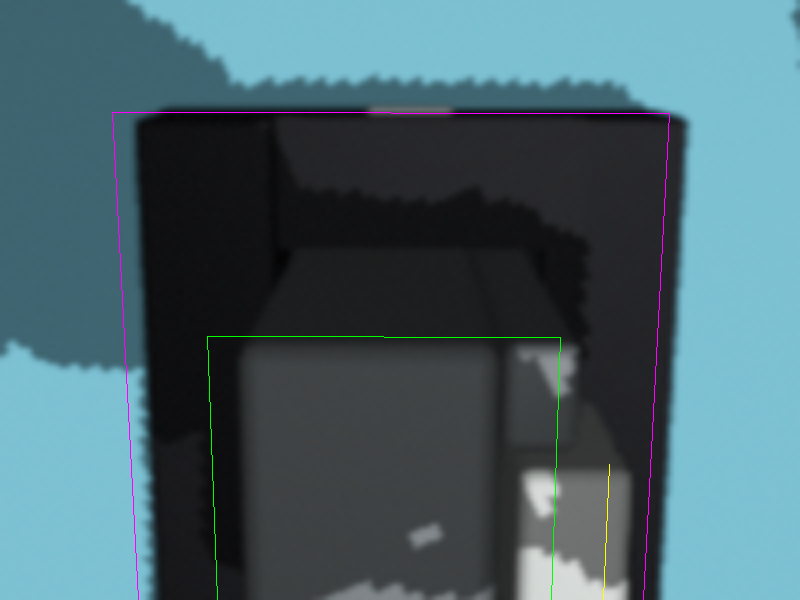

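The settled wrist view shows both charger and pack about 3–4 mm further towards +y than the top-view fit. The fingers in the same picture give a reference for the jaw midline, so I'll check against them.

```bash
python3 - <<'E'
from h import *
from cell import env
m=env.camera_model('wrist');o=env.get_obs();print(m)
Rm=R.from_rotvec(o['ee_rot']).as_matrix()
for dz in (0,-.013,-.03):
    print(dz,proj(m,o['tcp_pos']+np.array([[0,0,dz],[0,.0425,dz],[0,-.0425,dz]])@Rm.T))
    # pads at +-0.0425
K,Rc=KR(m); print('cam in tool',Rm.T@Rc, Rm.T@(m['eye']-o['tcp_pos']))
i=cv2.imread('pics/w2raw.png'); cv2.imwrite('pics/w2c.png',crop(i,100,220,460,420,2.2))
E
```

```text
{'fx': 356.6091469927791, 'fy': 356.6091469927791, 'cx': 280.09114932409824, 'cy': 204.64660971260855, 'eye': array([0.45485725, 0.29228834, 0.30315371]), 'rotation': array([2.44025455, 1.55528764, 0.21720843])}
0 [[278.33604027 268.54342501]
 [374.69303827 268.62440397]
 [181.9956133  268.46245998]]
-0.013 [[278.1680035  283.02530525]
 [382.8281492  283.11461504]
 [173.52740746 282.93601215]]
-0.03 [[277.89902236 306.20685355]
 [395.85049839 306.30994575]
 [159.97237613 306.10378306]]
cam in tool [[ 6.62690229e-04 -9.59878059e-01 -2.80416963e-01]
 [ 9.99999643e-01  7.83373636e-04 -3.18287352e-04]
 [ 5.25188301e-04 -2.80416652e-01  9.59878235e-01]] [ 0.07116508  0.00080218 -0.1430869 ]
```

View pics/w2c.png

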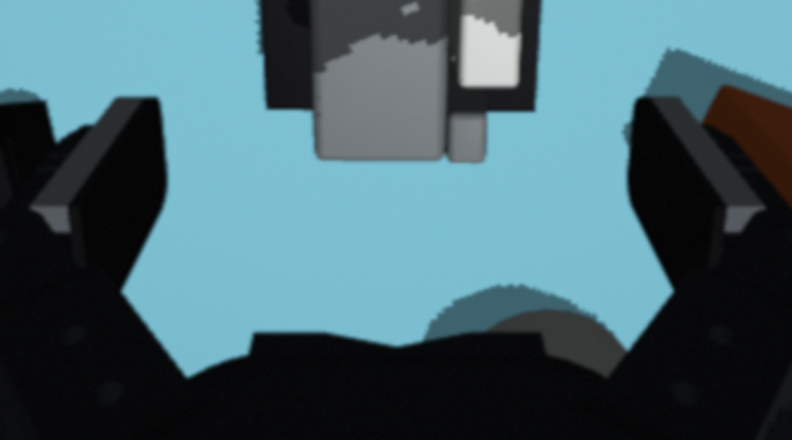

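The finger midline is at about column 280.7 against 278 in the model, which accounts for about 1 mm of the offset. The rest is split within calibration error, so I'll aim 1.5 mm towards +y. Jaw clearance is over 11 mm, so I'll descend and check directly between the pads.

```bash
python3 go.py .5186 .2609 .072 64.9; python3 -m creep '[{"tx":-0.001,"ty":0.0,"tz":0.012,"twist":0.0},{"tx":-0.001,"ty":0.0,"tz":0.030,"twist":0.0},{"tx":-0.001,"ty":0.0,"tz":0.048,"twist":0.0},{"tx":-0.001,"ty":0.0,"tz":0.066,"twist":0.0},{"tx":-0.001,"ty":0.0,"tz":0.080,"twist":0.0},{"tx":-0.001,"ty":0.0,"tz":0.0875,"twist":0.0},{"tx":-0.001,"ty":0.0,"tz":0.0875,"twist":0.0},{"tx":-0.001,"ty":0.0,"tz":0.0875,"twist":0.0}]' && python3 go.py .5186 .2609 .072 64.9 && python3 - <<'E'
from h import *
from cell import env
i=env.capture('wrist')[:,:,::-1].copy()
cv2.imwrite('pics/w3.png',crop(i,100,140,460,420,2.1))
E
```

```text
tool shift mm [-0.3 -0.  87.9] twist 0.06 jaw now 64.96 toolz [-0.0027 -0.0016 -1.    ] tcp [0.5186 0.2612 0.1599] t 2.0 w 0.0852 F [-0.7  0.2  0.8] j [ 0.33  0.36 -0.07  1.15 -0.    0.77]
time: 2.67
tcp_pos: [0.5196, 0.2608, 0.073]
ee_rot: [-0.681, -3.065, 0.003]
wrist_force: [0.0, -0.4, -0.1]
gripper_width: 0.0855
tool shift mm [ 0.9 -0.3  1. ] twist 0.06 jaw now 64.96 toolz [-0.0023 -0.0015 -1.    ] tcp [0.5196 0.2608 0.073 ] t 2.67 w 0.0855 F [ 0.  -0.4 -0.1] j [ 0.33  0.42 -0.2   0.95 -0.    0.76]
```

View pics/w3.png

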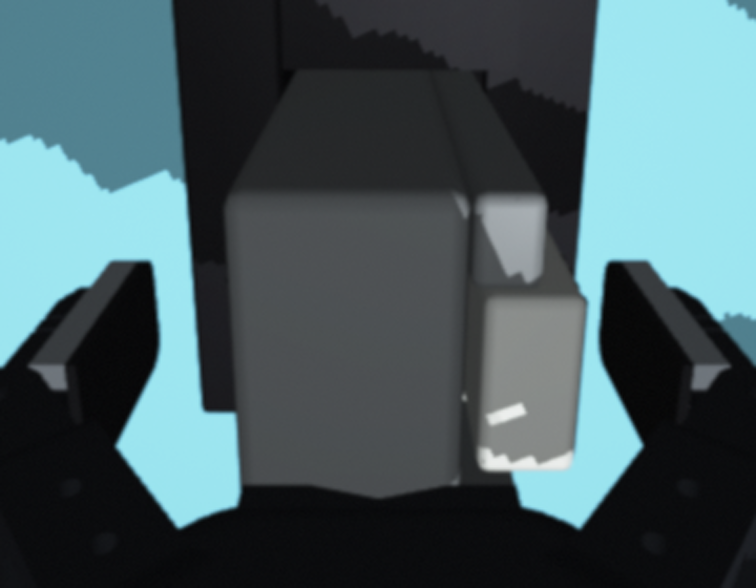

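The pack sits between the jaws. It runs from about column 228 to 547, centre 387, and the pads are centred at 379, so it is about 1.2 mm off towards +y. I'll shift 1 mm, drop 3 mm and close.

```bash
python3 -m creep '[{"tx":0.0005,"ty":0.001,"tz":0.003,"twist":0.0},{"tx":0.0005,"ty":0.001,"tz":0.003,"twist":0.0},{"tx":0.0005,"ty":0.001,"tz":0.003,"twist":0.0}]' && python3 -m creep '[{"tx":0.0,"ty":0.0,"tz":0.0,"twist":0.0},{"tx":0.0,"ty":0.0,"tz":0.0,"twist":0.0},{"tx":0.0,"ty":0.0,"tz":0.0,"twist":0.0},{"tx":0.0,"ty":0.0,"tz":0.0,"twist":0.0},{"tx":0.0,"ty":0.0,"tz":0.0,"twist":0.0},{"tx":0.0,"ty":0.0,"tz":0.0,"twist":0.0},{"tx":0.0,"ty":0.0,"tz":0.0,"twist":0.0},{"tx":0.0,"ty":0.0,"tz":0.0,"twist":0.0}]' 1 60 && python3 go.py .5186 .2609 .072 64.9 && python3 - <<'E'
from h import *
from cell import env
i=env.capture('wrist')[:,:,::-1].copy()
cv2.imwrite('pics/w4.png',crop(i,100,140,460,420,2.1))
E
```

```text
time: 2.97
tcp_pos: [0.5205, 0.2623, 0.0713]
ee_rot: [0.681, 3.067, -0.001]
wrist_force: [0.4, -0.7, 0.1]
gripper_width: 0.0854
time: 3.63
tcp_pos: [0.5208, 0.2617, 0.0728]
ee_rot: [0.681, 3.065, -0.002]
wrist_force: [-3.4, -2.7, 9.3]
gripper_width: 0.0439
tool shift mm [ 1.6 -1.7  0.8] twist 0.04 jaw now 64.94 toolz [ 0.0014 -0.0015 -1.    ] tcp [0.5208 0.2617 0.0728] t 3.63 w 0.0439 F [-3.4 -2.7  9.3] j [ 0.33  0.42 -0.2   0.95 -0.    0.77]
```

View pics/w4.png

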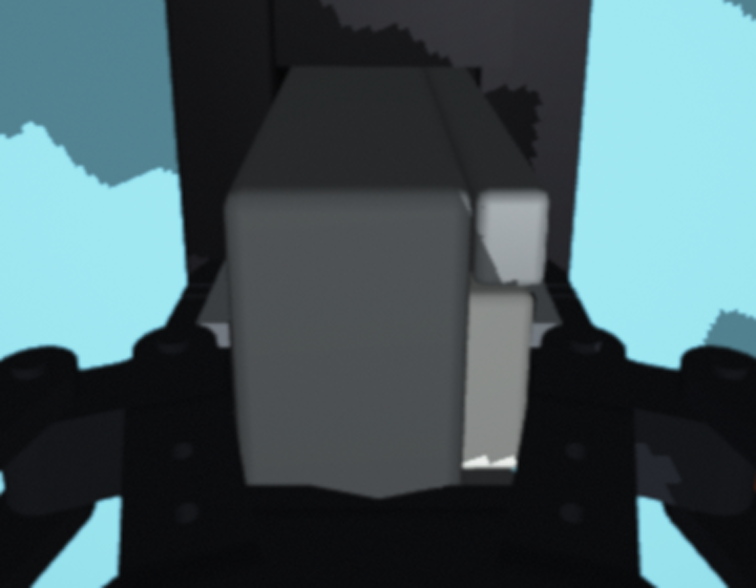

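The width is 44 mm and the tab looks flush with the ears, at columns 468–532. The side force is only about 4 N. Now I'll lift straight up.

```bash
python3 -m creep '[{"tx":0.0,"ty":0.0,"tz":-0.006,"twist":0.0},{"tx":0.0,"ty":0.0,"tz":-0.014,"twist":0.0},{"tx":0.0,"ty":0.0,"tz":-0.022,"twist":0.0},{"tx":0.0,"ty":0.0,"tz":-0.030,"twist":0.0},{"tx":0.0,"ty":0.0,"tz":-0.040,"twist":0.0},{"tx":0.0,"ty":0.0,"tz":-0.050,"twist":0.0},{"tx":0.0,"ty":0.0,"tz":-0.060,"twist":0.0},{"tx":0.0,"ty":0.0,"tz":-0.060,"twist":0.0}]' 1 60 && python3 go.py .5186 .2609 .072 64.9 && python3 - <<'E'
from h import *
from cell import env
i=env.capture('wrist')[:,:,::-1].copy()
s=env.capture('side')[:,:,::-1].copy()
a=crop(i,100,140,460,420,1.1);b=crop(s,150,60,350,215,2)
b=cv2.resize(b,(int(b.shape[1]*a.shape[0]/b.shape[0]),a.shape[0]))
cv2.imwrite('pics/w5.png',np.hstack([a,b]))
E
```

```text
time: 4.35
tcp_pos: [0.5222, 0.2624, 0.1358]
ee_rot: [0.68, 3.062, 0.002]
wrist_force: [1.2, -0.7, -4.9]
gripper_width: 0.0432
tool shift mm [ 2.9 -3.  63.8] twist 0.05 jaw now 64.95 toolz [ 5.5e-03 -1.0e-04 -1.0e+00] tcp [0.5222 0.2624 0.1358] t 4.35 w 0.0432 F [ 1.2 -0.7 -4.9] j [ 0.33  0.37 -0.11  1.09 -0.    0.77]
```

View pics/w5.png

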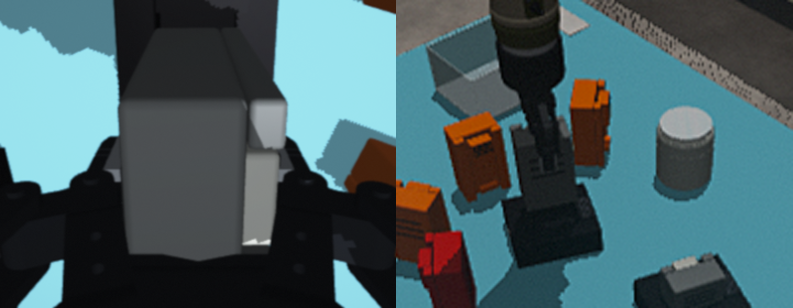

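The lift worked: the pack sits unchanged in the hand, the load is about 5 N (0.5 kg), and the side view shows it out of the charger. Next I'll raise it and carry it to the tray.

```bash
python3 -m creep '[{"tx":0.0,"ty":0.0,"tz":-0.015,"twist":0.0},{"tx":0.0,"ty":0.0,"tz":-0.035,"twist":0.0},{"tx":0.0,"ty":0.0,"tz":-0.055,"twist":0.0},{"tx":0.0,"ty":0.0,"tz":-0.070,"twist":0.0},{"tx":0.0,"ty":0.0,"tz":-0.075,"twist":0.0},{"tx":0.0,"ty":0.0,"tz":-0.075,"twist":0.0}]' 1 60 && python3 go.py .5036 -.288 .21 64.9
```

```text
time: 4.95
tcp_pos: [0.5216, 0.2624, 0.2095]
ee_rot: [0.68, 3.062, 0.001]
wrist_force: [-0.4, 0.1, -6.1]
gripper_width: 0.0433
tool shift mm [-2.168e+02 -5.062e+02 -4.000e-01] twist 0.04 jaw now 64.94 toolz [ 4.8e-03 -3.0e-04 -1.0e+00] tcp [0.5216 0.2624 0.2095] t 4.95 w 0.0433 F [-0.4  0.1 -6.1] j [ 0.33  0.33  0.02  1.25 -0.    0.77]
```

```bash
python3 -m creep '[{"tx":-0.006,"ty":-0.013,"tz":0.0,"twist":0.0},{"tx":-0.015,"ty":-0.035,"tz":0.0,"twist":0.0},{"tx":-0.025,"ty":-0.059,"tz":0.0,"twist":0.0},{"tx":-0.036,"ty":-0.084,"tz":0.0,"twist":0.0},{"tx":-0.047,"ty":-0.109,"tz":0.0,"twist":0.0},{"tx":-0.058,"ty":-0.134,"tz":0.0,"twist":0.0},{"tx":-0.069,"ty":-0.160,"tz":0.0,"twist":0.0},{"tx":-0.080,"ty":-0.185,"tz":0.0,"twist":0.0}]' 1 60 && python3 -m creep '[{"tx":-0.011,"ty":-0.025,"tz":0.0,"twist":0.0},{"tx":-0.022,"ty":-0.050,"tz":0.0,"twist":0.0},{"tx":-0.033,"ty":-0.075,"tz":0.0,"twist":0.0},{"tx":-0.044,"ty":-0.101,"tz":0.0,"twist":0.0},{"tx":-0.055,"ty":-0.127,"tz":0.0,"twist":0.0},{"tx":-0.066,"ty":-0.152,"tz":0.0,"twist":0.0},{"tx":-0.077,"ty":-0.177,"tz":0.0,"twist":0.0},{"tx":-0.088,"ty":-0.203,"tz":0.0,"twist":0.0}]' 1 60 && python3 go.py .5036 -.288 .21 64.9
```

```text
time: 5.62
tcp_pos: [0.5141, 0.059, 0.2077]
ee_rot: [0.681, 3.065, -0.0]
wrist_force: [-0.4, -0.4, -4.7]
gripper_width: 0.0431
time: 6.28
tcp_pos: [0.5063, -0.1635, 0.206]
ee_rot: [-0.682, -3.066, -0.0]
wrist_force: [1.0, 0.6, -5.5]
gripper_width: 0.0429
tool shift mm [ -50.4 -113.8   -4. ] twist 0.01 jaw now 64.91 toolz [-1.e-03  5.e-04 -1.e+00] tcp [ 0.5063 -0.1635  0.206 ] t 6.28 w 0.0429 F [ 1.   0.6 -5.5] j [-0.46  0.24 -0.12  1.22 -0.   -0.03]
```

```bash
python3 -m creep '[{"tx":-0.011,"ty":-0.025,"tz":0.0,"twist":0.0},{"tx":-0.022,"ty":-0.050,"tz":0.0,"twist":0.0},{"tx":-0.033,"ty":-0.075,"tz":0.0,"twist":0.0},{"tx":-0.042,"ty":-0.095,"tz":0.0,"twist":0.0},{"tx":-0.048,"ty":-0.108,"tz":0.0,"twist":0.0},{"tx":-0.050,"ty":-0.114,"tz":0.0,"twist":0.0},{"tx":-0.050,"ty":-0.114,"tz":0.0,"twist":0.0},{"tx":-0.050,"ty":-0.114,"tz":0.0,"twist":0.0}]' 1 60 && python3 go.py .5036 -.288 .15 64.9&& python3 - <<'E'
from h import *
from cell import env
i=env.capture('wrist')[:,:,::-1].copy()
s=env.capture('side')[:,:,::-1].copy()
a=cv2.resize(i,(400,300));b=cv2.resize(s,(400,300))
cv2.imwrite('pics/w6.png',np.hstack([a,b]))
E
```

```text
time: 6.95
tcp_pos: [0.5026, -0.2871, 0.2052]
ee_rot: [-0.682, -3.064, -0.003]
wrist_force: [-0.2, 0.6, -5.1]
gripper_width: 0.0435
tool shift mm [-1.4 -0.5 55.2] twist 0.01 jaw now 64.91 toolz [-0.0023  0.0022 -1.    ] tcp [ 0.5026 -0.2871  0.2052] t 6.95 w 0.0435 F [-0.2  0.6 -5.1] j [-0.66  0.33  0.01  1.25  0.   -0.22]
```

View pics/w6.png

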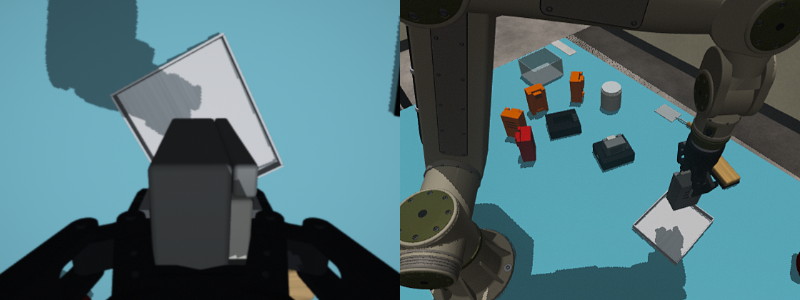

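The pack is held over the tray, with the other pack still in its charger and the tall pack's charger empty. I expect foot contact at TCP z of about 0.066, so I'll descend quickly to 0.085 and then slowly.

```bash
python3 -m creep '[{"tx":-0.001,"ty":0.0,"tz":0.012,"twist":0.0},{"tx":-0.001,"ty":0.0,"tz":0.032,"twist":0.0},{"tx":-0.001,"ty":0.0,"tz":0.054,"twist":0.0},{"tx":-0.001,"ty":0.0,"tz":0.076,"twist":0.0},{"tx":-0.001,"ty":0.0,"tz":0.096,"twist":0.0},{"tx":-0.001,"ty":0.0,"tz":0.111,"twist":0.0},{"tx":-0.001,"ty":0.0,"tz":0.119,"twist":0.0},{"tx":-0.001,"ty":0.0,"tz":0.119,"twist":0.0}]' 1 60 && python3 -m creep '[{"tx":0.0,"ty":0.0,"tz":0.002,"twist":0.0},{"tx":0.0,"ty":0.0,"tz":0.005,"twist":0.0},{"tx":0.0,"ty":0.0,"tz":0.008,"twist":0.0},{"tx":0.0,"ty":0.0,"tz":0.011,"twist":0.0},{"tx":0.0,"ty":0.0,"tz":0.013,"twist":0.0},{"tx":0.0,"ty":0.0,"tz":0.013,"twist":0.0}]' 1 60 && python3 go.py .5036 -.288 .066 64.9
```

```text
time: 7.72
tcp_pos: [0.5027, -0.2847, 0.085]
ee_rot: [-0.677, -3.062, -0.004]
wrist_force: [-0.7, 0.5, -5.1]
gripper_width: 0.0434
time: 8.22
tcp_pos: [0.5025, -0.2846, 0.0717]
ee_rot: [-0.677, -3.062, -0.005]
wrist_force: [-0.4, 0.3, -5.5]
gripper_width: 0.0436
tool shift mm [-2.4 -2.6  5.7] twist 0.17 jaw now 65.07 toolz [-0.0048  0.0041 -1.    ] tcp [ 0.5025 -0.2846  0.0717] t 8.22 w 0.0436 F [-0.4  0.3 -5.5] j [-0.65  0.42 -0.21  0.95  0.   -0.22]
```

```bash
python3 -m creep '[{"tx":0.0,"ty":0.0,"tz":0.001,"twist":0.0},{"tx":0.0,"ty":0.0,"tz":0.002,"twist":0.0},{"tx":0.0,"ty":0.0,"tz":0.003,"twist":0.0},{"tx":0.0,"ty":0.0,"tz":0.004,"twist":0.0},{"tx":0.0,"ty":0.0,"tz":0.004,"twist":0.0}]' 1 60 && python3 -m creep '[{"tx":0.0,"ty":0.0,"tz":0.001,"twist":0.0},{"tx":0.0,"ty":0.0,"tz":0.002,"twist":0.0},{"tx":0.0,"ty":0.0,"tz":0.002,"twist":0.0}]' 1 60
```

```text
time: 8.63
tcp_pos: [0.5024, -0.2845, 0.0675]
ee_rot: [-0.677, -3.062, -0.005]
wrist_force: [-0.3, -0.2, -4.9]
gripper_width: 0.043
time: 8.88
tcp_pos: [0.5025, -0.2847, 0.0661]
ee_rot: [-0.677, -3.062, -0.004]
wrist_force: [-1.7, 0.8, 0.3]
gripper_width: 0.0433
```

The wrist force has gone from −5 to 0 N, so the foot is on the floor. I'll check visually before releasing.

```bash
python3 -m creep '[{"tx":0.0,"ty":0.0,"tz":0.0005,"twist":0.0},{"tx":0.0,"ty":0.0,"tz":0.0005,"twist":0.0}]' 1 60 && python3 - <<'E'
from h import *
from cell import env
i=env.capture('wrist')[:,:,::-1].copy()
s=env.capture('side')[:,:,::-1].copy()
a=cv2.resize(i,(400,300));b=cv2.resize(crop(s,310,200,450,305,3),(400,300))
cv2.imwrite('pics/w7.png',np.hstack([a,b]))
E
```

```text
time: 9.05
tcp_pos: [0.5025, -0.2847, 0.0661]
ee_rot: [-0.677, -3.063, -0.004]
wrist_force: [-1.8, 1.4, 1.9]
gripper_width: 0.0431
```

View pics/w7.png

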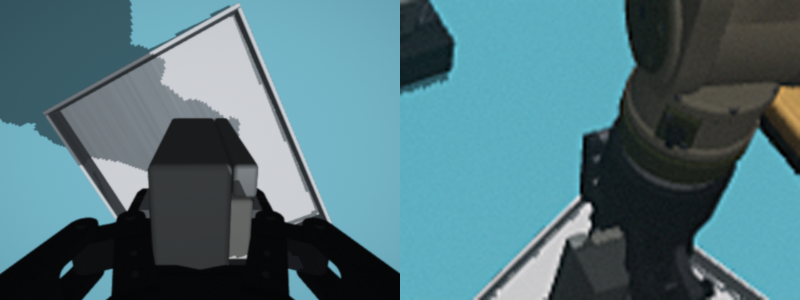

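The foot is on the tray floor and the pack is inside the walls. I'll ease the grip to 20 N, open, check, and retreat straight up.

```bash
python3 -m creep '[{"tx":0.0,"ty":0.0,"tz":0.0,"twist":0.0},{"tx":0.0,"ty":0.0,"tz":0.0,"twist":0.0}]' 1 20 && python3 -m creep '[{"tx":0.0,"ty":0.0,"tz":0.0,"twist":0.0},{"tx":0.0,"ty":0.0,"tz":0.0,"twist":0.0},{"tx":0.0,"ty":0.0,"tz":0.0,"twist":0.0},{"tx":0.0,"ty":0.0,"tz":0.0,"twist":0.0},{"tx":0.0,"ty":0.0,"tz":0.0,"twist":0.0},{"tx":0.0,"ty":0.0,"tz":0.0,"twist":0.0},{"tx":0.0,"ty":0.0,"tz":0.0,"twist":0.0},{"tx":0.0,"ty":0.0,"tz":0.0,"twist":0.0}]' -1 20 && python3 - <<'E'
from h import *
from cell import env
i=env.capture('wrist')[:,:,::-1].copy()
cv2.imwrite('pics/w8.png',i)
E
```

```text
time: 9.32
tcp_pos: [0.5025, -0.2847, 0.0661]
ee_rot: [-0.677, -3.063, -0.004]
wrist_force: [-3.0, 1.1, 0.9]
gripper_width: 0.0436
time: 9.98
tcp_pos: [0.5025, -0.2847, 0.0662]
ee_rot: [-0.677, -3.063, -0.004]
wrist_force: [0.9, -0.5, -0.1]
gripper_width: 0.0851
```

View pics/w8.png

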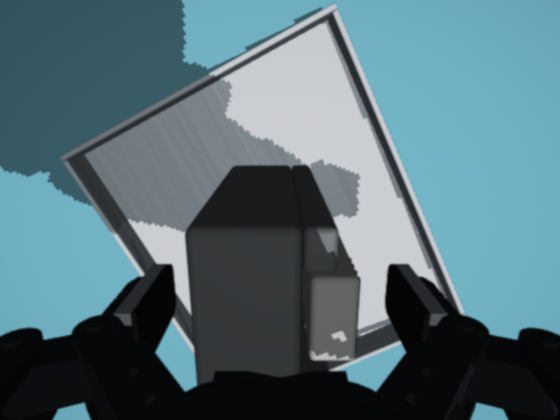

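The jaws are clear on both sides, with pads at columns 173 and 387 and the pack with its sprung-out tab spanning 188–360. I'll retreat straight up and check.

```bash
python3 -m creep '[{"tx":0.0,"ty":0.0,"tz":-0.01,"twist":0.0},{"tx":0.0,"ty":0.0,"tz":-0.025,"twist":0.0},{"tx":0.0,"ty":0.0,"tz":-0.045,"twist":0.0},{"tx":0.0,"ty":0.0,"tz":-0.065,"twist":0.0},{"tx":0.0,"ty":0.0,"tz":-0.085,"twist":0.0},{"tx":0.0,"ty":0.0,"tz":-0.105,"twist":0.0},{"tx":0.0,"ty":0.0,"tz":-0.13,"twist":0.0},{"tx":0.0,"ty":0.0,"tz":-0.13,"twist":0.0}]' -1 && python3 -m creep '[{"tx":0.02,"ty":0.01,"tz":-0.02,"twist":0.0},{"tx":0.05,"ty":0.03,"tz":-0.03,"twist":0.0},{"tx":0.09,"ty":0.06,"tz":-0.03,"twist":0.0},{"tx":0.12,"ty":0.08,"tz":-0.03,"twist":0.0},{"tx":0.12,"ty":0.1,"tz":-0.03,"twist":0.0},{"tx":0.12,"ty":0.1,"tz":-0.03,"twist":0.0},{"tx":0.12,"ty":0.1,"tz":-0.03,"twist":0.0}]' -1 && python3 - <<'E'
from h import *
from cell import env
i=env.capture('top')[:,:,::-1].copy();s=env.capture('side')[:,:,::-1].copy()
cv2.imwrite('pics/top9.png',i);cv2.imwrite('pics/side9.png',s)
a=crop(i,250,150,480,265,3.4)
cv2.imwrite('pics/w9.png',a);cv2.imwrite('pics/s9.png',crop(s,180,120,480,390,2.2))
o=env.get_obs();print(o['wrist_force'],o['dq'].round(3))
E
```

```text
time: 10.7
tcp_pos: [0.5051, -0.2867, 0.2022]
ee_rot: [0.677, 3.065, -0.002]
wrist_force: [0.8, -1.1, 0.8]
gripper_width: 0.0856
time: 11.28
tcp_pos: [0.4385, -0.1446, 0.2326]
ee_rot: [0.674, 3.064, -0.003]
wrist_force: [0.2, -0.8, -0.4]
gripper_width: 0.0856
[0.34737263 0.26316435 0.01880338] [-0.015  0.016  0.005  0.002  0.002  0.003]
```

View pics/w9.png

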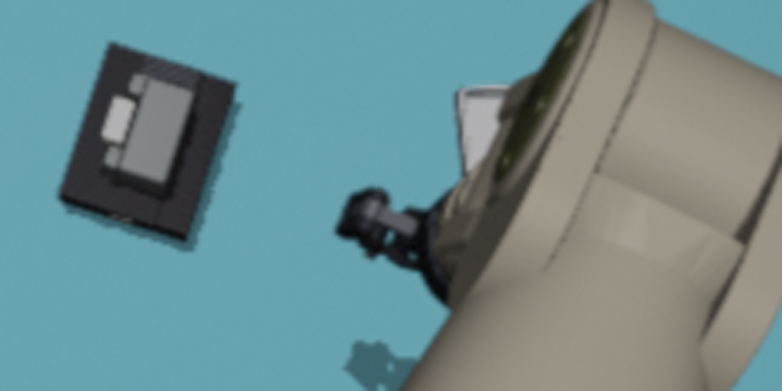

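View pics/s9.png

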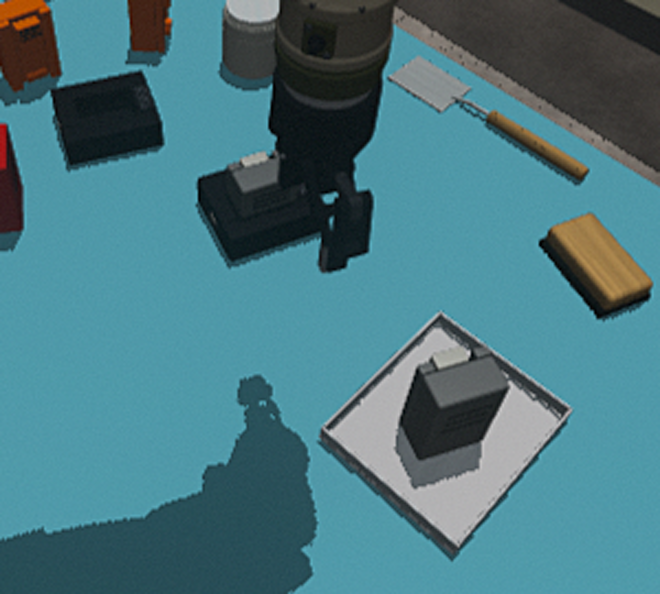

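The side view shows the pack standing upright in the tray with its tab out and nothing touching it. One last numeric check, then I'll hand in.

```bash
python3 - <<'E'
from h import *
from cell import env
a=cv2.imread('pics/top0.png').astype(int);b=cv2.imread('pics/top9.png').astype(int)
print('short pack region mean diff',np.abs(a[155:225,262:325]-b[155:225,262:325]).mean())
from fit import W,ms,c3,fit
# -y top edge corners + foot corner on side crop s9 (scale 2.2, offset 180,120)
c=lambda x,y:[180+x/2.2,120+y/2.2]
p,r=fit([(ms,[[.035,-.023,.113],[-.035,-.023,.113],[-.035,-.023,.003],[.035,-.023,.003]],[c(508,388),c(430,402),c(416,458),c(484,444)])],[.5025,-.2847,-.436])
print(p,r); print('dist to tray centre',np.hypot(p[0]-.5036,p[1]+.288))
env.close_job(); print(env.get_obs()['time'])
E
```

```text
short pack region mean diff 5.042025699168557
[ 0.50159428 -0.28703433 -0.54414723] [[ 0.73190121  0.20043771]
 [ 1.67303632  0.25448361]
 [-1.53216074 -0.41416054]
 [-1.13184663 -0.09559276]]
dist to tray centre 0.0022260753535582063
the job is handed in; nothing more can be done
the job is handed in; nothing more can be done
```

I took the taller pack out of its charger with the tab squeezed in and set it upright on the tray floor. I then let go, backed the arm away and handed the job in at about 11.4 s of the 38 s allowed.

- **Grip:** I closed across the 46 mm width at 60 N and saw the tab flush with the pack's side. The finger opening read 43–44 mm, slightly under the true 46.
- **Lift and placing:** I lifted straight out with about 5 N of load. I lowered the pack until the wrist force went from −5 N to 0, eased the grip to 20 N, opened and retreated straight up.
- **Pack in the tray:** The last side view shows it upright in the tray, tab sprung out, with nothing touching it. A fit to that view, assuming it stands upright on the floor, puts its centre about 2 mm from the tray's. The residuals were up to 1.7 px, and the fitted turn came out about 6° off what I expected. I put that down to roughly picked corner pixels.
- **Shorter pack:** It looks seated and unmoved in both views. Comparing the before and after top images of it gave a mean difference of 5 grey levels, not zero. I took that for noise or changed lighting and did not look further.
- **Earlier disagreement:** The wrist camera put the tall pack about 3 mm from where the top view did. I settled it by comparing the pack with the pads before closing, and the side force at the grip stayed around 4 N.

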